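# Clear the mixer deck and mesh the beater in its drive

## Robot

A 6-joint arm with a two-finger parallel gripper is mounted at the origin on the work surface. World frame = base frame: x ahead of the robot, y to its left, z up, the work surface at z = 0. Lengths are in m, angles in degrees, forces in N, time in s.
With the tool pointing down it reaches from about 0.4 to 0.825 m from the base axis. Payload 7 kg.
Tool frame: the origin (TCP) lies midway between the tips of the shut fingers; the grasp point (between the pads) lies 19 mm behind it; z points along the fingers, y is the line along which they close (so a half turn about z gives the same grasp; the last joint's range is limited). The gripper opens to 88 mm and grips with 3 to 60 N. Pads are 19 mm wide; open, the fingers measure 130 mm over their backs; the gripper's body (78 mm by 193 mm) begins 47 mm behind the grasp point.
Start: joints at [87.267, 20.546, 0.682, 0, -70.136, -16.507], TCP at [0.222, 0.637, 0.227] pointing down, gripper open.
Joint ranges: [-176.03, 176.03], [-82.01, 121.73], [-58.28, 71.71], [-173.87, 95.51], [-174.79, -0.11], [-173.66, 173.66]. Speed limits (degrees/s): [136.94, 136.94, 172.46, 180, 180, 180].

## Interface

Orientations are given as [roll, pitch, yaw] about the fixed x, y, z axes, in that order (R = Rz(yaw) Ry(pitch) Rx(roll)).
In Python, from plant import r gives the robot as it stands. The module is installed in compiled form; this text tells all that it offers.
- The arm moves only by the tool play_rows, never from a script. Its argument "rows" is a list of rows, each an object with "slide": the shift along the tool's x, y, z as a fraction of full scale, a list of three; "delta_rot": the turn, a rotation vector about the tool's x, y, z as a fraction of full scale, a list of three; "fingers": the opening, from -1 (shut) to 1 (fully open). In form: [{"slide": [x, y, z], "delta_rot": [rx, ry, rz], "fingers": fingers}, ...]. A call has 1 to 8 rows; each row shifts and turns the commanded pose from where the row before left it, along the tool's axes as they then stand; what a row does not reach is not made up. Full scale, the value 1, is 0.15 m for a shift and 0.08 rad for a turn. A row lasts 1/8 s, in which the tool goes at most 62.5 mm and 10.7 degrees, less where a joint would pass 70% of its speed; a pose out of reach is approached as far as the arm can. A call with a number of a shift or a turn outside -1 to 1 is refused whole. A call with a gripper value outside its range is refused whole. The fingers move at their own pace and stop on an object; "squeeze" is the grip in N (left out, the last holds). Time passes only in rows, so rows that do not move let the fingers close. It gives the time, the measured TCP pose, the force, the opening and the grip force at its end, in the units of the state.
- r.get_state(): the state, without advancing time (a new reading comes with each control period).
- r.capture(name): name is "scene" or "top" or "wrist"; returns a dict with "image" (400x640x3 uint8, blue, green, red), "fx", "fy", "cx", "cy" (pixels), "R" (3x3) and "t" (3): a world point X has camera coordinates R X + t; the wrist camera has in their place "T_tool_cam" (4x4, takes a point from camera to tool coordinates, whose origin is the TCP and whose axes are the flange's). Camera axes: x right, y down, z forward; pixel columns grow to the right and rows downward; lengths in m; the calibration is good to about 2 mm. The wrist camera is an equidistant fisheye: a pixel r from the principal point sees the ray r / f radians off the axis. A picture is of the moment at which its call begins: read the wrist's pose just before it. There is no depth.
- r.close_job(): hands the job in; it is judged then, once.
The state is a dict: "time_s": time; "joints": joint angles; "qd": joint speeds; "joint_torque": joint torques, N m; "tcp_pos": TCP position; "eef_rot": TCP orientation; "contact_force": force on the tool from outside, world axes, zero at the start; "moment": the same for the moment, N m; "gripper_width": finger opening in m; "gripper_force": force on a finger pad.
Only numpy, scipy, OpenCV 4.12 (cv2) and the standard library are available. Lean on these libraries where they do the work, as an engineer would, in place of code of your own. Each camera call takes 0.05 s, during which the arm holds its last target. There are 200 camera calls.

## Task

Pick up the scraper block and push the four walnut shell halves off the top of the white mixer base with it, onto the counter, without touching the shells with the fingers; then stand the scraper upright back on the counter. Then take the beater out of its stand by its red grip, turn it until its four splines mesh with the cross-shaped drive socket in the mixer's top, slide it straight down until its collar is flush on the socket, and finish while still gripping it and pressing it fully home against the ejector spring; leave the mug, jar and ramekin alone.

Things in the scene. Friction and masses are not known exactly. Their poses are not given: they have to be found in the camera images.
- machine: White mixer motor base fixed on the counter, 180 mm (own x) by 210 mm (own y), 65 mm high, with a flat bare deck on top. Origin: centre of its underside; z up. Place and yaw (up to 17 degrees) vary. Its own +x side, with a small black dial, faces away from the robot. Shells can be pushed off over any edge.
- socket (a point): Centre of the drive socket, at deck level, 65 mm up, in the middle of the mixer's top: orange hub 50 mm across, flush with the deck, with a cross-shaped slot: two crossing slots 36.4 mm long, 8.4 mm wide, 34 mm deep, along this point's x and y (repeats every 90 degrees). z up. The hub's angle varies; it turns only stiffly (0.3 N m drag).
- ejector (a joint): Spring pin, 8 mm thick, in the middle of the socket, its top 22 mm below the mouth. Value in m: 0 at rest, grows as pushed down, at most 0.009. Resists with 4.9 N plus 0.7 N per mm. A beater with its collar flush holds it at about 0.006 and needs about 7 N of push besides its weight; let go, it is lifted about 6 mm.
- beater: Steel beater, about 0.2 kg, red grip above, splined stem below. Origin: on its axis at the collar's underside; z up. Collar 48 mm across, 5 mm thick. The stem goes 28 mm down: two crossed ribs 34 mm across, 6 mm thick, along own x and y; the last 3 mm narrowed to 29 x 3 mm. Above the collar a 46 mm wide wire cage. Starts upright in the stand, collar on its rim, at any angle about z.
- beater_grip (a point): Centre of the beater's red grip, 68 mm above the beater's origin on its axis: a block 26 x 26 mm, 40 mm high (48 to 88 mm above the origin), its flat faces square to the beater's own x and y. Grasp it here from above.
- stand: White ceramic block fixed on the counter, 68 x 68 mm, 36 mm high, with a 40 x 40 mm square hole right through. Origin: centre of its underside. It holds the beater at the start.
- scraper: Scraper block standing loose on the counter, about 0.25 kg: steel foot 34 mm (own x) by 140 mm (own y), 16 mm high, with an upright wooden handle ridge 22 mm thick (own x), 90 mm long (own y), up to 57 mm above the underside; pinch it across the 22 mm. Origin: centre of its underside, z up. Scraper and stand swap sides of the mixer from run to run.
- shell0: One of four walnut shell halves lying on the mixer's deck its centre up to 44 mm along the mixer's x and y from the socket's centre, brown, about 21 x 20 mm, 10 mm high, 12 g. Origin: centre of its underside. Too wide to drop into the slots. Falls to the counter when pushed over the deck's edge.
- shell1: One of four walnut shell halves lying on the mixer's deck its centre up to 44 mm along the mixer's x and y from the socket's centre, brown, about 21 x 20 mm, 10 mm high, 12 g. Origin: centre of its underside. Too wide to drop into the slots. Falls to the counter when pushed over the deck's edge.
- shell2: One of four walnut shell halves lying on the mixer's deck its centre up to 44 mm along the mixer's x and y from the socket's centre, brown, about 21 x 20 mm, 10 mm high, 12 g. Origin: centre of its underside. Too wide to drop into the slots. Falls to the counter when pushed over the deck's edge.
- shell3: One of four walnut shell halves lying on the mixer's deck its centre up to 44 mm along the mixer's x and y from the socket's centre, brown, about 21 x 20 mm, 10 mm high, 12 g. Origin: centre of its underside. Too wide to drop into the slots. Falls to the counter when pushed over the deck's edge.
- mug: Blue mug, 76 mm across, 90 mm high, loose on the counter; not to be moved. Origin: centre of its underside.
- jar: Amber jar, 60 mm across, 100 mm high, loose on the counter; not to be moved. Origin: centre of its underside.
- ramekin: White bowl, 90 mm across, 45 mm high, loose on the counter; not to be moved. Origin: centre of its underside.

How it is judged (in metres and radians):
On the way, in this order (a step that is already met when the one before it is completed fails the run):
1. all four shells have been pushed off the deck onto the counter, the scraper being held at that moment (height (world z) of each of shell0, shell1, shell2, shell3 below 0.05 m and contact force between the fingers and scraper above 1 N), for 0.1 s.
2. the scraper stands upright on the counter, let go (height (world z) of scraper below 0.02 m and angle between scraper's own z axis and vertical below 0.15 rad and contact force between the fingers and scraper below 0.1 N and linear speed of scraper below 0.02 m/s), for 0.2 s.
3. the beater is carried clear of its stand in the gripper (height (world z) of beater above 0.07 m and contact force between the fingers and beater above 1 N), for 0.1 s.
At the end, for the whole second after the job is handed in: Beater meshed in the socket, upright within 3.4 degrees, within 3 mm of its axis, collar at most 1.5 mm above the hub, ejector down 4.3 mm or more, at rest and still gripped; all shells down on the counter; scraper standing upright on the counter, let go (all of step 2 and height (world z) of each of shell0, shell1, shell2, shell3 below 0.05 m and horizontal distance between beater and socket below 0.003 m and z of beater in the frame of socket below 0.0015 m and angle between beater's own z axis and vertical below 0.06 rad and value of joint ejector above 0.0043 m and contact force between the fingers and beater above 2 N and linear speed of beater below 0.01 m/s); the arm keeps its last pose, push and grip.
It fails at once if the mug is moved more than 30 mm (distance of mug from where it was at the start of the episode above 0.03 m).
It fails at once if the jar is moved more than 30 mm (distance of jar from where it was at the start of the episode above 0.03 m).
It fails at once if the ramekin is moved more than 30 mm (distance of ramekin from where it was at the start of the episode above 0.03 m).
It fails at once if the fingers touch a shell (contact force between the fingers and shell0 above 0.5 N or contact force between the fingers and shell1 above 0.5 N or contact force between the fingers and shell2 above 0.5 N or contact force between the fingers and shell3 above 0.5 N).
It also fails if it takes over 64 s, if anything falls off the work surface, if the arm or the gripper's body presses on something with over 40 N, if the wrist force passes 120 N, or if a joint passes its speed limit or range.

## Working session

There is one attempt and no reset: what is moved stays moved. The work goes in short steps, Python scripts to look and compute and a tool call to move; the robot and the scene stay as the last step left them, time stands still between calls to the robot, and variables do not carry over. Pictures are saved under pics/ and viewed, at most 13 in all, crops included, and the job is handed in when it is done.

Besides the shell and the picture viewer there is one more tool, called by a JSON object that holds its "method" and its "body", one argument or row to a line. play_rows: Moves the arm, as the interface text tells. Shift numbers are shares of 0.15 m and turn numbers shares of 0.08 rad, none past 1 either way. Its arguments: {"type":"object","properties":{"rows":{"type":"array"},"squeeze":{"type":"number"}},"required":["rows"]}

```bash
mkdir -p pics; cat > h.py <<'E'
import numpy as np, cv2
from plant import r
from scipy.spatial.transform import Rotation as Ro
def ray(c,u,v):
    d=np.array([(u-c['cx'])/c['fx'],(v-c['cy'])/c['fy'],1.]); R=np.array(c['R']); return -R.T@np.array(c['t']), R.T@d
def onz(c,u,v,z):
    o,d=ray(c,u,v); return o+d*(z-o[2])/d[2]
def proj(c,X):
    p=np.array(c['R'])@np.array(X)+np.array(c['t']); return c['fx']*p[0]/p[2]+c['cx'],c['fy']*p[1]/p[2]+c['cy']
def wpose(s):
    T=np.eye(4);T[:3,:3]=Ro.from_euler('xyz',s['eef_rot'],degrees=True).as_matrix();T[:3,3]=s['tcp_pos'];return T
def wray(c,s,u,v):
    T=wpose(s)@np.array(c['T_tool_cam']); a=np.array([(u-c['cx'])/c['fx'],(v-c['cy'])/c['fy']]);th=np.linalg.norm(a)
    d=np.array([*(a/max(th,1e-9)*np.sin(th)),np.cos(th)]); return T[:3,3],T[:3,:3]@d
def wonz(c,s,u,v,z):
    o,d=wray(c,s,u,v); return o+d*(z-o[2])/d[2]
E
python3 - <<'E'
from h import *
s=r.get_state();print(s)
for n in('scene','top'):
    c=r.capture(n);cv2.imwrite(f'pics/{n}0.png',c['image']);print(n,c['fx'],c['fy'],c['cx'],c['cy'],c['R'],c['t'])
c=r.capture('wrist');print(c['fx'],c['cx'],c['cy'],c['T_tool_cam'])
E
```

```text
{'time_s': 0.0, 'joints': array([ 8.72661072e+01,  2.05914944e+01,  6.32072533e-01, -2.06606516e-02,
       -7.01365743e+01, -1.65088690e+01]), 'qd': array([ 0.07498331,  0.02202859,  0.03082287, -0.04303142,  0.01767062,
        0.04164488]), 'joint_torque': array([-3.15200650e-04, -5.82704079e+01,  2.93067098e+01,  6.99781626e+00,
        6.93427603e-03, -1.61124613e-04]), 'tcp_pos': array([0.22229858, 0.63680277, 0.22560741]), 'eef_rot': array([ 1.79902442e+02, -8.65986324e-03, -1.92497908e+01]), 'contact_force': array([-0.66141294,  0.67026593, -0.30010563]), 'moment': array([0.01111521, 0.04029613, 0.02908309]), 'gripper_force': 0.0, 'gripper_width': 0.08772256807508824}
scene 376.55935935976805 376.55935935976805 316.98889270627103 202.1740196827576 [[ 0.8090511   0.58768831 -0.00766602]
 [ 0.3069534  -0.43362382 -0.84720127]
 [-0.50121445  0.68307601 -0.53121676]] [-0.52946827 -0.05473263  1.29198199]
top 448.8635107589083 448.8635107589083 314.0720004321861 203.51605110193137 [[ 0.00985885 -0.99975659  0.01973748]
 [-0.99721439 -0.01128937 -0.07372935]
 [ 0.07393423 -0.01895561 -0.99708295]] [0.05446254 0.5804127  1.17142236]
309.70691628693146 322.8143373168309 200.49246911053203 [[-6.68651337e-04 -9.67703980e-01 -2.52088397e-01  6.90865821e-02]
 [ 9.99999746e-01 -7.09348321e-04  7.05626528e-05  7.03031937e-04]
 [-2.47102241e-04 -2.52088286e-01  9.67704208e-01 -1.58248234e-01]
 [ 0.00000000e+00  0.00000000e+00  0.00000000e+00  1.00000000e+00]]
```

View pics/top0.png

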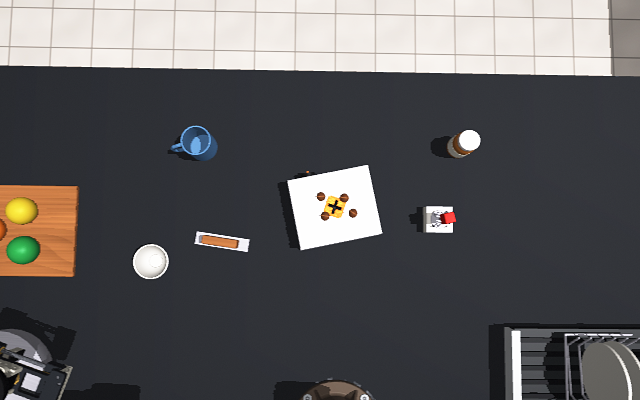

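View pics/scene0.png

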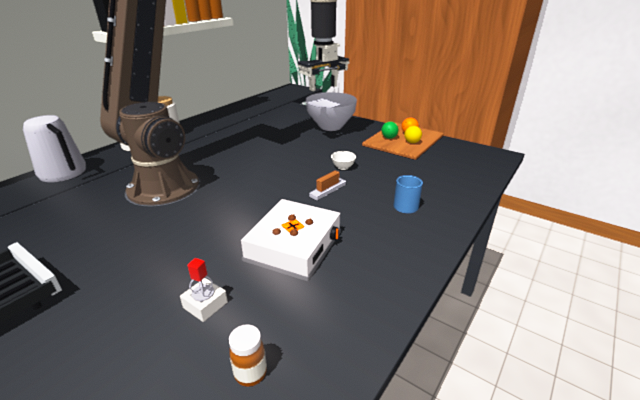

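The top view shows the mixer at (335,207) with shells at (321,196), (344,198), (325,216) and (353,213). The scraper is at (222,242), the stand at (438,219) with the red grip at (449,217), the ramekin at (151,261), the mug at (197,143) and the jar at (464,143). The scene view agrees with this.

```bash
python3 - <<'E'
from h import *
c=r.capture('top');im=c['image'];hsv=cv2.cvtColor(im,cv2.COLOR_BGR2HSV)
def blobs(m,z,name,roi,mn=15):
    x0,y0,x1,y1=roi; mm=np.zeros_like(m);mm[y0:y1,x0:x1]=m[y0:y1,x0:x1]
    for k in cv2.findContours(mm,cv2.RETR_EXTERNAL,cv2.CHAIN_APPROX_NONE)[0]:
        if cv2.contourArea(k)<mn: continue
        P=np.array([onz(c,*p[0],z)[:2] for p in k],np.float32)
        q=cv2.minAreaRect(P*1000);M=cv2.moments(k);print(name,np.round(q[0],1),np.round(q[1],1),round(q[2],1),np.round(onz(c,M['m10']/M['m00'],M['m01']/M['m00'],z),3))
H,S,V=cv2.split(hsv)
white=((S<60)&(V>140)).astype(np.uint8)
blobs(white,.065,'mixer',(270,150,400,265),500)
blobs(white,.036,'stand',(415,195,465,245),100)
wood=((S>100)&(H<20)&(V>60)).astype(np.uint8)
blobs(wood,.057,'handle',(190,225,255,258),50)
blobs(((S<80)&(V>90)|(wood>0)).astype(np.uint8),.016,'foot',(185,225,255,258),50)
red=((S>150)&((H<8)|(H>172))&(V>120)).astype(np.uint8)
blobs(red,.124,'grip',(420,195,470,240))
org=((S>150)&(H>14)&(H<28)&(V>150)).astype(np.uint8)
blobs(org,.065,'hub',(310,180,365,235),5)
shell=((S>80)&(H<16)&(V<160)&(V>25)).astype(np.uint8)
blobs(shell,.07,'shell',(295,175,375,245),8)
print(onz(c,151,261,.045),onz(c,195,140,.09),onz(c,470,140,.1))
big=cv2.resize(im[170:255,275:475],None,fx=4,fy=4,interpolation=cv2.INTER_CUBIC);cv2.imwrite('pics/t1.png',big)
E
```

```text
mixer [569.3   9.7] [181.9 213.6] 11.8 [0.568 0.01  0.065]
stand [ 541.4 -268.2] [68.9 69.2] 89.5 [ 0.54  -0.263  0.036]
handle [477.8 301.4] [92.5 21.6] 81.8 [0.478 0.302 0.057]
foot [477.7 303.7] [142.5  34.3] 81.6 [0.478 0.304 0.016]
grip [ 542.2 -267.4] [24.7 26.1] 11.8 [ 0.542 -0.267  0.124]
hub [569.4  10. ] [47.  47.9] 72.1 [0.569 0.01  0.065]
shell [545.9  33.4] [17.8 20.4] 0.6 [0.546 0.035 0.07 ]
shell [553.7 -35.9] [18.  19.9] 45.4 [ 0.554 -0.036  0.07 ]
shell [592.4 -13.4] [18.  17.9] 0.3 [ 0.592 -0.014  0.07 ]
shell [595.6  45.3] [20.5 17.9] 0.5 [0.595 0.046 0.07 ]
[0.42574908 0.47709112 0.045     ] [0.73145829 0.36300258 0.09      ] [ 0.73909091 -0.32980795  0.1       ]
```

View pics/t1.png

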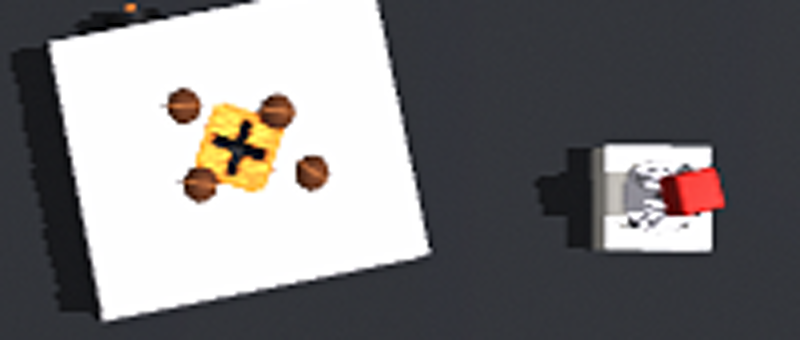

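{"method": "play_rows", "body": {
  "rows": [
    {"slide": [0,0,0],"delta_rot": [0,0,1],"fingers": 1},
    {"slide": [0,0,0],"delta_rot": [0,0,1],"fingers": 1},
    {"slide": [0,0,0],"delta_rot": [0,0,1],"fingers": 1},
    {"slide": [0,0,0],"delta_rot": [0,0,1],"fingers": 1},
    {"slide": [0,0,0],"delta_rot": [0,0,1],"fingers": 1},
    {"slide": [0,0,0],"delta_rot": [0,0,1],"fingers": 1},
    {"slide": [0,0,0],"delta_rot": [0,0,1],"fingers": 1},
    {"slide": [0,0,0],"delta_rot": [0,0,1],"fingers": 1}
  ],
  "squeeze": 40
}}

```text
time_s: 1.2
tcp_pos: [0.2224, 0.6371, 0.2263]
eef_rot: [180.0, -0.0, -56.1]
contact_force: [0.4, -0.6, 0.5]
gripper_width: 0.0877
gripper_force: 0.0
```

{"method": "play_rows", "body": {
  "rows": [
    {"slide": [0,0,0],"delta_rot": [0,0,1],"fingers": 1},
    {"slide": [0,0,0],"delta_rot": [0,0,1],"fingers": 1},
    {"slide": [0,0,0],"delta_rot": [0,0,1],"fingers": 1},
    {"slide": [0,0,0],"delta_rot": [0,0,1],"fingers": 1},
    {"slide": [0,0,0],"delta_rot": [0,0,1],"fingers": 1},
    {"slide": [0,0,0],"delta_rot": [0,0,1],"fingers": 1},
    {"slide": [0,0,0],"delta_rot": [0,0,1],"fingers": 1},
    {"slide": [0,0,0],"delta_rot": [0,0,1],"fingers": 1}
  ]
}}

```text
time_s: 2.2
tcp_pos: [0.2224, 0.6371, 0.2263]
eef_rot: [180.0, -0.0, -92.7]
contact_force: [-0.6, -1.2, -0.6]
gripper_width: 0.088
gripper_force: 0.0
```

{"method": "play_rows", "body": {
  "rows": [
    {"slide": [0,0,0],"delta_rot": [0,0,1],"fingers": 1},
    {"slide": [0,0,0],"delta_rot": [0,0,0.2],"fingers": 1},
    {"slide": [0,0,0],"delta_rot": [0,0,0],"fingers": 1}
  ]
}}

```text
time_s: 2.58
tcp_pos: [0.2224, 0.6373, 0.2265]
eef_rot: [-180.0, -0.0, -98.0]
contact_force: [-0.7, -0.9, -0.1]
gripper_width: 0.0876
gripper_force: 0.0
```

{"method": "play_rows", "body": {
  "rows": [
    {"slide": [0.2,-0.2,0],"delta_rot": [0,0,0],"fingers": 1},
    {"slide": [0.24,-0.25,0.05],"delta_rot": [0,0,0],"fingers": 1},
    {"slide": [0.24,-0.25,0.1],"delta_rot": [0,0,0],"fingers": 1},
    {"slide": [0.24,-0.25,0.1],"delta_rot": [0,0,0],"fingers": 1},
    {"slide": [0.24,-0.25,0.1],"delta_rot": [0,0,0],"fingers": 1},
    {"slide": [0.24,-0.25,0.1],"delta_rot": [0,0,0],"fingers": 1},
    {"slide": [0.24,-0.25,0.1],"delta_rot": [0,0,0],"fingers": 1},
    {"slide": [0.22,-0.2,0.05],"delta_rot": [0,0,0],"fingers": 1}
  ]
}}

```text
time_s: 3.58
tcp_pos: [0.4662, 0.3192, 0.1359]
eef_rot: [180.0, -0.0, -98.0]
contact_force: [-0.3, -0.2, -0.6]
gripper_width: 0.088
gripper_force: 0.0
```

{"method": "play_rows", "body": {
  "rows": [
    {"slide": [0.1,-0.1,0],"delta_rot": [0,0,0],"fingers": 1},
    {"slide": [0,0,0],"delta_rot": [0,0,0],"fingers": 1},
    {"slide": [0,0,0],"delta_rot": [0,0,0],"fingers": 1}
  ]
}}

```text
time_s: 3.95
tcp_pos: [0.4781, 0.3044, 0.1367]
eef_rot: [-180.0, 0.0, -98.0]
contact_force: [-0.3, 0.6, -0.5]
gripper_width: 0.0875
gripper_force: 0.0
```

```bash
python3 - <<'E'
from h import *
s=r.get_state();c=r.capture('wrist');cv2.imwrite('pics/w1.png',c['image']);print(s['tcp_pos'],s['eef_rot'],s['joints'])
hsv=cv2.cvtColor(c['image'],cv2.COLOR_BGR2HSV);H,S,V=cv2.split(hsv)
m=((S>100)&(H<20)&(V>60)).astype(np.uint8)
for k in cv2.findContours(m,cv2.RETR_EXTERNAL,cv2.CHAIN_APPROX_NONE)[0]:
    if cv2.contourArea(k)<300: continue
    P=np.array([wonz(c,s,*p[0],.057)[:2]*1000 for p in k],np.float32);print(cv2.minAreaRect(P),cv2.boundingRect(k))
E
```

```text
[0.47808486 0.30444594 0.13671547] [-1.79989294e+02  2.27801290e-02 -9.80473408e+01] [ 5.22668946e+01  1.47666638e+01 -2.02117886e+01 -2.41859223e-03
 -5.49964554e+01 -6.03128506e+01]
((476.2749938964844, 299.5652770996094), (86.39258575439453, 19.157913208007812), 81.49378967285156) (314, 148, 25, 105)
```

View pics/w1.png

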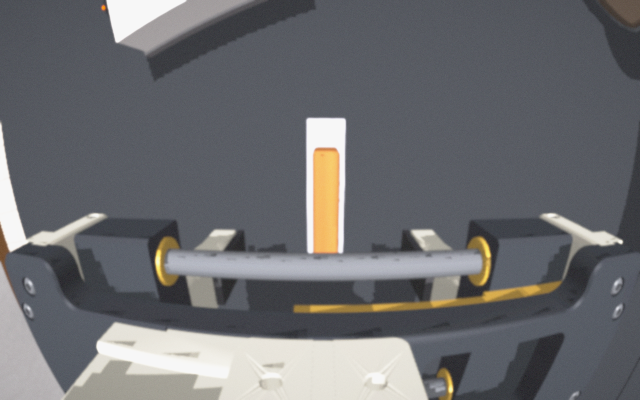

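Handle sits at about (326,200), centred between the open fingers. I'll go down and grip it.

{"method": "play_rows", "body": {
  "rows": [
    {"slide": [0,0,0.2],"delta_rot": [0,0,0],"fingers": 1},
    {"slide": [0,0,0.2],"delta_rot": [0,0,0],"fingers": 1},
    {"slide": [0,0,0.2],"delta_rot": [0,0,0],"fingers": 1},
    {"slide": [0,0,0.12],"delta_rot": [0,0,0],"fingers": 1},
    {"slide": [0,0,0],"delta_rot": [0,0,0],"fingers": 1},
    {"slide": [0,0,0],"delta_rot": [0,0,0],"fingers": -1},
    {"slide": [0,0,0],"delta_rot": [0,0,0],"fingers": -1},
    {"slide": [0,0,0],"delta_rot": [0,0,0],"fingers": -1}
  ],
  "squeeze": 45
}}

```text
time_s: 5.0
tcp_pos: [0.4784, 0.3044, 0.0294]
eef_rot: [-180.0, 0.1, -98.1]
contact_force: [0.3, 0.3, -0.1]
gripper_width: 0.063
gripper_force: 0.0
```

{"method": "play_rows", "body": {
  "rows": [
    {"slide": [0,0,0],"delta_rot": [0,0,0],"fingers": -1},
    {"slide": [0,0,0],"delta_rot": [0,0,0],"fingers": -1},
    {"slide": [0,0,0],"delta_rot": [0,0,0],"fingers": -1}
  ]
}}

```text
time_s: 5.38
tcp_pos: [0.4782, 0.304, 0.0286]
eef_rot: [180.0, -0.0, -98.1]
contact_force: [0.2, 0.6, 0.1]
gripper_width: 0.0331
gripper_force: 0.0
```

{"method": "play_rows", "body": {
  "rows": [
    {"slide": [0,0,0],"delta_rot": [0,0,0],"fingers": -1},
    {"slide": [0,0,0],"delta_rot": [0,0,0],"fingers": -1},
    {"slide": [0,0,0],"delta_rot": [0,0,0],"fingers": -1},
    {"slide": [0,0,-0.2],"delta_rot": [0,0,0],"fingers": -1},
    {"slide": [0,0,-0.2],"delta_rot": [0,0,0],"fingers": -1},
    {"slide": [0,0,-0.2],"delta_rot": [0,0,0],"fingers": -1},
    {"slide": [0,0,-0.2],"delta_rot": [0,0,0],"fingers": -1},
    {"slide": [0,0,0],"delta_rot": [0,0,-0.9],"fingers": -1}
  ]
}}

```text
time_s: 6.38
tcp_pos: [0.4792, 0.305, 0.151]
eef_rot: [-179.8, 0.2, -93.9]
contact_force: [0.1, 0.6, -2.9]
gripper_width: 0.0219
gripper_force: 45.0
```

{"method": "play_rows", "body": {
  "rows": [
    {"slide": [0,0,0],"delta_rot": [0,0,-0.9],"fingers": -1},
    {"slide": [0,0,0],"delta_rot": [0,0,-0.9],"fingers": -1},
    {"slide": [0,0,0],"delta_rot": [0,0,-0.9],"fingers": -1},
    {"slide": [0,0,0],"delta_rot": [0,0,-0.74],"fingers": -1},
    {"slide": [0,0,0],"delta_rot": [0,0,0],"fingers": -1}
  ]
}}

```text
time_s: 7.0
tcp_pos: [0.478, 0.3038, 0.1482]
eef_rot: [180.0, -0.0, -78.2]
contact_force: [0.5, 0.2, -2.8]
gripper_width: 0.022
gripper_force: 45.0
```

{"method": "play_rows", "body": {
  "rows": [
    {"slide": [0.2,-0.06,0],"delta_rot": [0,0,0],"fingers": -1},
    {"slide": [0.28,-0.09,0],"delta_rot": [0,0,0],"fingers": -1},
    {"slide": [0.28,-0.09,0],"delta_rot": [0,0,0],"fingers": -1},
    {"slide": [0.28,-0.09,0],"delta_rot": [0,0,0],"fingers": -1},
    {"slide": [0.28,-0.09,0],"delta_rot": [0,0,0],"fingers": -1},
    {"slide": [0.28,-0.09,0],"delta_rot": [0,0,0],"fingers": -1},
    {"slide": [0.28,-0.09,0],"delta_rot": [0,0,0],"fingers": -1},
    {"slide": [0.2,-0.06,0],"delta_rot": [0,0,0],"fingers": -1}
  ]
}}

```text
time_s: 8.0
tcp_pos: [0.6394, 0.0171, 0.1481]
eef_rot: [180.0, -0.0, -78.3]
contact_force: [-0.1, 0.3, -1.9]
gripper_width: 0.0215
gripper_force: 45.0
```

{"method": "play_rows", "body": {
  "rows": [
    {"slide": [0,0,0],"delta_rot": [0,0,0],"fingers": -1},
    {"slide": [0,0,0],"delta_rot": [0,0,0],"fingers": -1}
  ]
}}

```text
time_s: 8.25
tcp_pos: [0.6385, 0.019, 0.1481]
eef_rot: [180.0, 0.0, -78.3]
contact_force: [-0.8, 0.1, -1.7]
gripper_width: 0.0219
gripper_force: 45.0
```

```bash
python3 - <<'E'
from h import *
s=r.get_state();c=r.capture('wrist');t=r.capture('scene');print(s['tcp_pos'],s['eef_rot'],s['joints'],s['gripper_force'])
cv2.imwrite('pics/w2.png',np.hstack([cv2.resize(c['image'],(480,300)),t['image'][80:380,180:500]]))
E
```

```text
[0.63854145 0.0189536  0.14814119] [ 1.79957958e+02  1.06828792e-02 -7.82660250e+01] [ 1.91622536e+01  2.05000147e+01 -1.01107006e+01 -1.86161273e-02
 -5.94295938e+01 -7.41880096e+00] 44.989657402038574
```

View pics/w2.png

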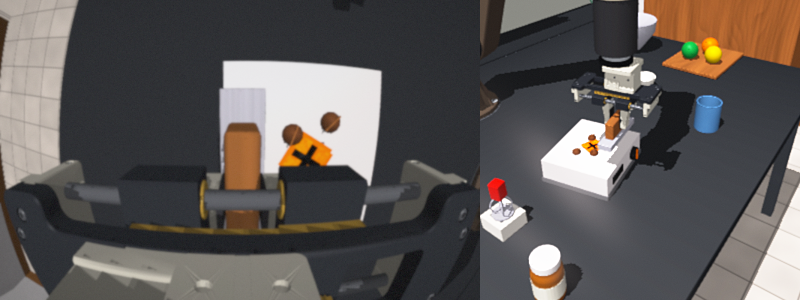

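The scraper is held level near the far edge of the deck, with the shells on the robot side of it. I'll lower and sweep towards the robot, which is tool +y.

{"method": "play_rows", "body": {
  "rows": [
    {"slide": [0,0,0.2],"delta_rot": [0,0,0],"fingers": -1},
    {"slide": [0,0,0.1],"delta_rot": [0,0,0],"fingers": -1},
    {"slide": [0,0,0.055],"delta_rot": [0,0,0],"fingers": -1},
    {"slide": [0,0,0],"delta_rot": [0,0,0],"fingers": -1},
    {"slide": [0,0,0],"delta_rot": [0,0,0],"fingers": -1}
  ]
}}

```text
time_s: 8.98
tcp_pos: [0.6395, 0.0191, 0.0961]
eef_rot: [-179.9, -0.0, -78.2]
contact_force: [-0.5, -0.2, -1.7]
gripper_width: 0.0216
gripper_force: 45.0
```

{"method": "play_rows", "body": {
  "rows": [
    {"slide": [0,0.03,0],"delta_rot": [0,0,0],"fingers": -1},
    {"slide": [0,0.05,0],"delta_rot": [0,0,0],"fingers": -1},
    {"slide": [0,0.05,0],"delta_rot": [0,0,0],"fingers": -1},
    {"slide": [0,0.05,0],"delta_rot": [0,0,0],"fingers": -1},
    {"slide": [0,0.05,0],"delta_rot": [0,0,0],"fingers": -1},
    {"slide": [0,0.05,0],"delta_rot": [0,0,0],"fingers": -1},
    {"slide": [0,0.05,0],"delta_rot": [0,0,0],"fingers": -1},
    {"slide": [0,0.05,0],"delta_rot": [0,0,0],"fingers": -1}
  ]
}}

```text
time_s: 9.98
tcp_pos: [0.5827, 0.0072, 0.0954]
eef_rot: [-180.0, -0.0, -78.2]
contact_force: [0.1, 0.9, -2.1]
gripper_width: 0.0217
gripper_force: 45.0
```

```bash
python3 - <<'E'
from h import *
s=r.get_state();c=r.capture('wrist');t=r.capture('scene');print(s['tcp_pos'],s['eef_rot'],s['contact_force'])
cv2.imwrite('pics/w3.png',np.hstack([cv2.resize(c['image'],(400,250)),cv2.resize(t['image'][180:280,230:390],(400,250))]))
E
```

```text
[0.58274261 0.007182   0.09537915] [-1.79988340e+02 -1.91888382e-04 -7.81822973e+01] [ 0.10286037  0.92646504 -2.09389741]
```

View pics/w3.png

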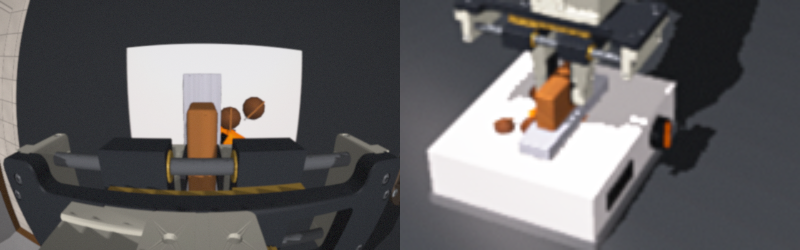

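The sweep is working: the shells lie ahead of the foot and clear of the fingers. I'll continue.

{"method": "play_rows", "body": {
  "rows": [
    {"slide": [0,0.04,0],"delta_rot": [0,0,0],"fingers": -1},
    {"slide": [0,0.05,0],"delta_rot": [0,0,0],"fingers": -1},
    {"slide": [0,0.05,0],"delta_rot": [0,0,0],"fingers": -1},
    {"slide": [0,0.05,0],"delta_rot": [0,0,0],"fingers": -1},
    {"slide": [0,0.05,0],"delta_rot": [0,0,0],"fingers": -1},
    {"slide": [0,0.05,0],"delta_rot": [0,0,0],"fingers": -1},
    {"slide": [0,0.05,0],"delta_rot": [0,0,0],"fingers": -1},
    {"slide": [0,0.04,0],"delta_rot": [0,0,0],"fingers": -1}
  ]
}}

```text
time_s: 11.08
tcp_pos: [0.5269, -0.0045, 0.0954]
eef_rot: [-180.0, 0.0, -78.2]
contact_force: [0.2, -0.4, -2.4]
gripper_width: 0.0216
gripper_force: 45.0
```

{"method": "play_rows", "body": {
  "rows": [
    {"slide": [0,0.04,0],"delta_rot": [0,0,0],"fingers": -1},
    {"slide": [0,0.04,0],"delta_rot": [0,0,0],"fingers": -1},
    {"slide": [0,0.04,0],"delta_rot": [0,0,0],"fingers": -1},
    {"slide": [0,0.04,0],"delta_rot": [0,0,0],"fingers": -1},
    {"slide": [0,0.04,0],"delta_rot": [0,0,0],"fingers": -1},
    {"slide": [0,0.04,0],"delta_rot": [0,0,0],"fingers": -1},
    {"slide": [0,0,0],"delta_rot": [0,0,0],"fingers": -1},
    {"slide": [0,0,0],"delta_rot": [0,0,0],"fingers": -1}
  ]
}}

```text
time_s: 12.08
tcp_pos: [0.4923, -0.0117, 0.0954]
eef_rot: [-180.0, -0.0, -78.2]
contact_force: [-0.1, 0.2, -2.4]
gripper_width: 0.022
gripper_force: 45.0
```

```bash
python3 - <<'E'
from h import *
s=r.get_state();c=r.capture('wrist');t=r.capture('top');print(s['tcp_pos'],s['eef_rot'],s['contact_force'])
cv2.imwrite('pics/w4.png',np.hstack([cv2.resize(c['image'],(400,250)),cv2.resize(t['image'][160:260,260:420],(400,250))]))
E
```

```text
[ 0.49231029 -0.01172724  0.09540788] [-1.79980996e+02 -8.02900758e-04 -7.81765527e+01] [-0.10370603  0.18117649 -2.37660471]
```

View pics/w4.png

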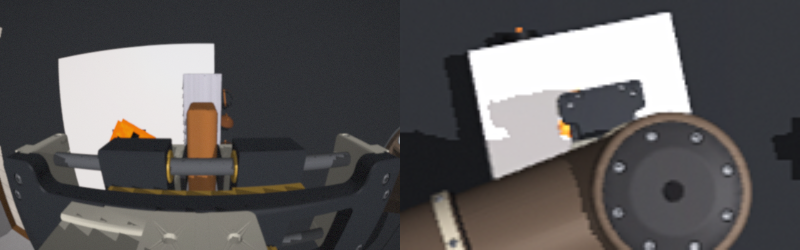

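{"method": "play_rows", "body": {
  "rows": [
    {"slide": [0,0.04,0],"delta_rot": [0,0,0],"fingers": -1},
    {"slide": [0,0.04,0],"delta_rot": [0,0,0],"fingers": -1},
    {"slide": [0,0,0],"delta_rot": [0,0,0],"fingers": -1},
    {"slide": [0,0,-0.1],"delta_rot": [0,0,0],"fingers": -1},
    {"slide": [-0.2,-0.03,-0.2],"delta_rot": [0,0,0],"fingers": -1},
    {"slide": [-0.28,-0.05,-0.1],"delta_rot": [0,0,0],"fingers": -1},
    {"slide": [-0.28,-0.05,0],"delta_rot": [0,0,0],"fingers": -1},
    {"slide": [-0.28,-0.05,0],"delta_rot": [0,0,0],"fingers": -1}
  ]
}}

```text
time_s: 13.18
tcp_pos: [0.4748, 0.1454, 0.1558]
eef_rot: [-179.9, 0.0, -78.2]
contact_force: [1.7, 0.2, -2.6]
gripper_width: 0.0219
gripper_force: 45.0
```

{"method": "play_rows", "body": {
  "rows": [
    {"slide": [-0.28,-0.05,0],"delta_rot": [0,0,0],"fingers": -1},
    {"slide": [-0.28,-0.05,0],"delta_rot": [0,0,0],"fingers": -1},
    {"slide": [-0.28,-0.05,0],"delta_rot": [0,0,0],"fingers": -1},
    {"slide": [-0.16,-0.05,0],"delta_rot": [0,0,0],"fingers": -1},
    {"slide": [0,0,0],"delta_rot": [0,0,0],"fingers": -1},
    {"slide": [0,0,0],"delta_rot": [0,0,0],"fingers": -1}
  ]
}}

```text
time_s: 13.92
tcp_pos: [0.4733, 0.2963, 0.155]
eef_rot: [180.0, -0.0, -78.2]
contact_force: [-0.8, -0.3, -2.7]
gripper_width: 0.0217
gripper_force: 45.0
```

```bash
python3 - <<'E'
from h import *
s=r.get_state();c=r.capture('scene');t=r.capture('top');print(s['tcp_pos'],s['eef_rot'],s['contact_force'])
cv2.imwrite('pics/w5.png',np.hstack([cv2.resize(c['image'][170:290,190:382],(400,250)),cv2.resize(t['image'][160:260,260:420],(400,250))]))
E
```

```text
[0.473315   0.29628015 0.15499717] [ 1.79953395e+02 -3.14878919e-02 -7.81974139e+01] [-0.84836095 -0.33218922 -2.72400633]
```

View pics/w5.png

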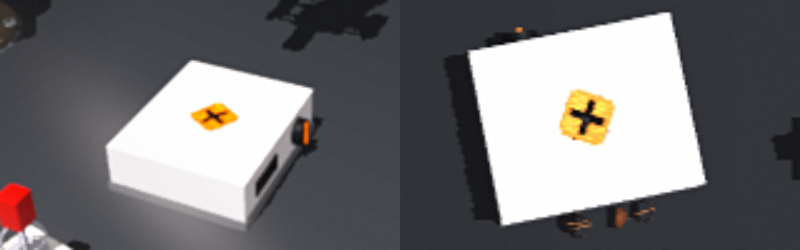

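Deck is clear: the shells lie on the counter below the near edge (crop about (575,225), (622,215), (645,212)). I'll set the scraper down.

{"method": "play_rows", "body": {
  "rows": [
    {"slide": [0,0,0.15],"delta_rot": [0,0,0],"fingers": -1},
    {"slide": [0,0,0.2],"delta_rot": [0,0,0],"fingers": -1},
    {"slide": [0,0,0.2],"delta_rot": [0,0,0],"fingers": -1},
    {"slide": [0,0,0.16],"delta_rot": [0,0,0],"fingers": -1},
    {"slide": [0,0,0.08],"delta_rot": [0,0,0],"fingers": -1},
    {"slide": [0,0,0.04],"delta_rot": [0,0,0],"fingers": -1},
    {"slide": [0,0,0.01],"delta_rot": [0,0,0],"fingers": -1},
    {"slide": [0,0,0],"delta_rot": [0,0,0],"fingers": -1}
  ]
}}

```text
time_s: 15.02
tcp_pos: [0.4738, 0.2973, 0.03]
eef_rot: [-179.9, 0.0, -78.2]
contact_force: [0.6, 0.9, -3.1]
gripper_width: 0.0221
gripper_force: 45.0
```

{"method": "play_rows", "body": {
  "rows": [
    {"slide": [0,0,0],"delta_rot": [0,0,0],"fingers": 1},
    {"slide": [0,0,0],"delta_rot": [0,0,0],"fingers": 1},
    {"slide": [0,0,0],"delta_rot": [0,0,0],"fingers": 1},
    {"slide": [0,0,0],"delta_rot": [0,0,0],"fingers": 1},
    {"slide": [0,0,0],"delta_rot": [0,0,0],"fingers": 1},
    {"slide": [0,0,-0.1],"delta_rot": [0,0,0],"fingers": 1},
    {"slide": [0,0,-0.25],"delta_rot": [0,0,0],"fingers": 1},
    {"slide": [0,0,-0.3],"delta_rot": [0,0,0],"fingers": 1}
  ]
}}

```text
time_s: 16.02
tcp_pos: [0.4733, 0.2966, 0.1283]
eef_rot: [180.0, -0.0, -78.2]
contact_force: [0.1, 0.1, 0.6]
gripper_width: 0.0867
gripper_force: 0.0
```

{"method": "play_rows", "body": {
  "rows": [
    {"slide": [0,0,-0.3],"delta_rot": [0,0,0],"fingers": 1},
    {"slide": [0,0,-0.15],"delta_rot": [0,0,0],"fingers": 1},
    {"slide": [0,0,0],"delta_rot": [0,0,0],"fingers": 1}
  ]
}}

```text
time_s: 16.4
tcp_pos: [0.4744, 0.2978, 0.1977]
eef_rot: [-179.8, 0.2, -78.2]
contact_force: [-0.3, 0.1, 0.2]
gripper_width: 0.0877
gripper_force: 0.0
```

```bash
python3 - <<'E'
from h import *
s=r.get_state();print(s['tcp_pos'],s['eef_rot'])
c=r.capture('top');im=c['image'];H,S,V=cv2.split(cv2.cvtColor(im,cv2.COLOR_BGR2HSV))
# socket: orange filled + cross dark pixels
o=((S>120)&(H>10)&(H<30)&(V>120)).astype(np.uint8);o[:180]=0;o[235:]=0;o[:,:310]=0;o[:,365:]=0
k=max(cv2.findContours(o,cv2.RETR_EXTERNAL,cv2.CHAIN_APPROX_NONE)[0],key=cv2.contourArea)
f=np.zeros_like(o);cv2.drawContours(f,[cv2.convexHull(k)],-1,1,-1)
v,u=np.nonzero(f&(cv2.erode(f,np.ones((3,3),np.uint8))));w=np.clip(110-V[v,u].astype(float),0,None)
P=np.array([onz(c,a,b,.065)[:2] for a,b in zip(u,v)]);cen=(P*w[:,None]).sum(0)/w.sum();d=P-cen
th=np.arctan2(d[:,1],d[:,0]);rr=np.hypot(*d.T)
print('socket',cen,'ang',np.degrees(np.angle((w*rr**2*np.exp(4j*th)).sum()))/4, w.sum())
red=((S>150)&((H<8)|(H>172))&(V>90)).astype(np.uint8);red[:,:420]=0;red[:,480:]=0
k=max(cv2.findContours(red,cv2.RETR_EXTERNAL,cv2.CHAIN_APPROX_NONE)[0],key=cv2.contourArea)
print('grip',cv2.minAreaRect(np.array([onz(c,*p[0],.124)[:2]*1000 for p in k],np.float32)))
m=((S<80)&(V>90)|((S>100)&(H<20)&(V>60)));
t=r.capture('scene');cv2.imwrite('pics/w6.png',t['image'][120:320,150:450])
E
```

```text
[0.47435483 0.29776373 0.19766549] [-1.79752504e+02  1.73694137e-01 -7.81701693e+01]
socket [0.56983683 0.00927039] ang -18.07403966064458 4630.0
grip ((542.1718139648438, -267.20648193359375), (24.740886688232422, 27.49041748046875), 11.832316398620605)
```

View pics/w6.png

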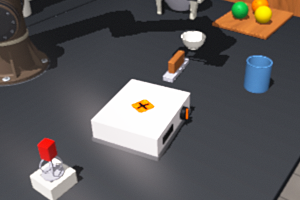

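The scraper stands upright with the gripper clear of it. Going to the beater; the yaw already matches its faces.

{"method": "play_rows", "body": {
  "rows": [
    {"slide": [0.15,0.01,0],"delta_rot": [0,0,0],"fingers": 1},
    {"slide": [0.28,0.025,0],"delta_rot": [0,0,0],"fingers": 1},
    {"slide": [0.28,0.025,0],"delta_rot": [0,0,0],"fingers": 1},
    {"slide": [0.28,0.025,0],"delta_rot": [0,0,0],"fingers": 1},
    {"slide": [0.28,0.025,0],"delta_rot": [0,0,0],"fingers": 1},
    {"slide": [0.28,0.025,0],"delta_rot": [0,0,0],"fingers": 1},
    {"slide": [0.28,0.025,0],"delta_rot": [0,0,0],"fingers": 1},
    {"slide": [0.28,0.025,0],"delta_rot": [0,0,0],"fingers": 1}
  ]
}}

```text
time_s: 17.5
tcp_pos: [0.5102, -0.0208, 0.1935]
eef_rot: [179.9, -0.0, -78.2]
contact_force: [0.7, 0.0, -0.6]
gripper_width: 0.0875
gripper_force: 0.0
```

{"method": "play_rows", "body": {
  "rows": [
    {"slide": [0.28,0.025,0],"delta_rot": [0,0,0],"fingers": 1},
    {"slide": [0.28,0.025,0],"delta_rot": [0,0,0],"fingers": 1},
    {"slide": [0.28,0.025,0],"delta_rot": [0,0,0],"fingers": 1},
    {"slide": [0.28,0.025,0],"delta_rot": [0,0,0],"fingers": 1},
    {"slide": [0.28,0.025,0],"delta_rot": [0,0,0],"fingers": 1},
    {"slide": [0.2,0.02,0],"delta_rot": [0,0,0],"fingers": 1},
    {"slide": [0.07,0,0],"delta_rot": [0,0,0],"fingers": 1},
    {"slide": [0,0,0],"delta_rot": [0,0,0],"fingers": 1}
  ]
}}

```text
time_s: 18.5
tcp_pos: [0.5403, -0.2687, 0.1934]
eef_rot: [179.9, 0.0, -78.3]
contact_force: [0.8, -0.6, -0.2]
gripper_width: 0.0873
gripper_force: 0.0
```

{"method": "play_rows", "body": {
  "rows": [
    {"slide": [0,0,0],"delta_rot": [0,0,0],"fingers": 1}
  ]
}}

```text
time_s: 18.62
tcp_pos: [0.5408, -0.2675, 0.1941]
eef_rot: [180.0, 0.0, -78.2]
contact_force: [0.3, -0.8, -0.8]
gripper_width: 0.0876
gripper_force: 0.0
```

```bash
python3 - <<'E'
from h import *
s=r.get_state();c=r.capture('wrist');print(s['tcp_pos'],s['eef_rot'],s['joints'])
cv2.imwrite('pics/w7.png',c['image'])
H,S,V=cv2.split(cv2.cvtColor(c['image'],cv2.COLOR_BGR2HSV))
m=((S>150)&((H<8)|(H>172))&(V>60)).astype(np.uint8)
for k in cv2.findContours(m,cv2.RETR_EXTERNAL,cv2.CHAIN_APPROX_NONE)[0]:
    if cv2.contourArea(k)<100: continue
    P=np.array([wonz(c,s,*p[0],.124)[:2]*1000 for p in k],np.float32);print(cv2.minAreaRect(P),cv2.boundingRect(k))
E
```

```text
[ 0.5407936  -0.26752543  0.1941108 ] [ 1.79977017e+02  2.03708686e-02 -7.81607475e+01] [-7.79316758e+00  1.51835005e+01 -1.13651059e+01 -1.28130189e-02
 -6.34798851e+01  1.96381482e+01]
((543.5830078125, -272.1830749511719), (25.589487075805664, 32.2500114440918), 14.622485160827637) (306, 185, 34, 42)
```

View pics/w7.png

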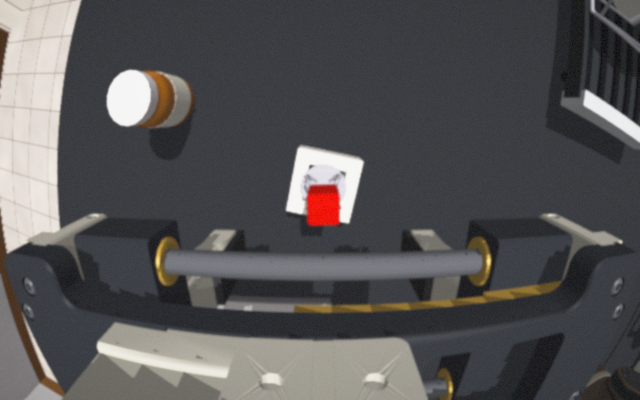

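Red grip at (323,205), square to and centred between the fingers. I'll go down and grip.

{"method": "play_rows", "body": {
  "rows": [
    {"slide": [0,0,0.15],"delta_rot": [0,0,0],"fingers": 1},
    {"slide": [0,0,0.2],"delta_rot": [0,0,0],"fingers": 1},
    {"slide": [0,0,0.2],"delta_rot": [0,0,0],"fingers": 1},
    {"slide": [0,0,0.15],"delta_rot": [0,0,0],"fingers": 1},
    {"slide": [0,0,0],"delta_rot": [0,0,0],"fingers": 0.2},
    {"slide": [0,0,0],"delta_rot": [0,0,0],"fingers": -1},
    {"slide": [0,0,0],"delta_rot": [0,0,0],"fingers": -1},
    {"slide": [0,0,0],"delta_rot": [0,0,0],"fingers": -1}
  ],
  "squeeze": 45
}}

```text
time_s: 19.68
tcp_pos: [0.5416, -0.2682, 0.0903]
eef_rot: [-179.9, -0.0, -78.2]
contact_force: [-0.3, 1.0, 0.1]
gripper_width: 0.0532
gripper_force: 0.0
```

{"method": "play_rows", "body": {
  "rows": [
    {"slide": [0,0,0],"delta_rot": [0,0,0],"fingers": -1},
    {"slide": [0,0,0],"delta_rot": [0,0,0],"fingers": -1},
    {"slide": [0,0,0],"delta_rot": [0,0,0],"fingers": -1},
    {"slide": [0,0,0],"delta_rot": [0,0,0],"fingers": -1},
    {"slide": [0,0,0],"delta_rot": [0,0,0],"fingers": -1}
  ]
}}

```text
time_s: 20.3
tcp_pos: [0.5411, -0.2682, 0.0893]
eef_rot: [180.0, 0.0, -78.2]
contact_force: [0.1, -0.4, 0.7]
gripper_width: 0.0258
gripper_force: 44.7
```

{"method": "play_rows", "body": {
  "rows": [
    {"slide": [0,0,-0.05],"delta_rot": [0,0,0],"fingers": -1},
    {"slide": [0,0,-0.15],"delta_rot": [0,0,0],"fingers": -1},
    {"slide": [0,0,-0.2],"delta_rot": [0,0,0],"fingers": -1},
    {"slide": [0,0,-0.2],"delta_rot": [0,0,0],"fingers": -1},
    {"slide": [0,0,-0.1],"delta_rot": [0,0,0],"fingers": -1},
    {"slide": [0,0,0],"delta_rot": [0,0,0.9],"fingers": -1},
    {"slide": [0,0,0],"delta_rot": [0,0,1],"fingers": -1},
    {"slide": [0,0,0],"delta_rot": [0,0,1],"fingers": -1}
  ]
}}

```text
time_s: 21.3
tcp_pos: [0.5407, -0.268, 0.1937]
eef_rot: [179.9, 0.0, -91.6]
contact_force: [0.3, 0.0, -1.5]
gripper_width: 0.0258
gripper_force: 44.7
```

{"method": "play_rows", "body": {
  "rows": [
    {"slide": [0,0,0],"delta_rot": [0,0,1],"fingers": -1},
    {"slide": [0,0,0],"delta_rot": [0,0,1],"fingers": -1},
    {"slide": [0,0,0],"delta_rot": [0,0,1],"fingers": -1},
    {"slide": [0,0,0],"delta_rot": [0,0,0.62],"fingers": -1},
    {"slide": [0,0,0],"delta_rot": [0,0,0],"fingers": -1}
  ]
}}

```text
time_s: 21.92
tcp_pos: [0.5408, -0.268, 0.1937]
eef_rot: [179.9, 0.0, -108.1]
contact_force: [-0.6, -0.0, -1.3]
gripper_width: 0.0259
gripper_force: 44.7
```

{"method": "play_rows", "body": {
  "rows": [
    {"slide": [-0.15,0.035,0],"delta_rot": [0,0,0],"fingers": -1},
    {"slide": [-0.25,0.055,0],"delta_rot": [0,0,0],"fingers": -1},
    {"slide": [-0.27,0.06,0],"delta_rot": [0,0,0],"fingers": -1},
    {"slide": [-0.27,0.06,0],"delta_rot": [0,0,0],"fingers": -1},
    {"slide": [-0.27,0.06,0],"delta_rot": [0,0,0],"fingers": -1},
    {"slide": [-0.27,0.06,0],"delta_rot": [0,0,0],"fingers": -1},
    {"slide": [-0.22,0.05,0],"delta_rot": [0,0,0],"fingers": -1},
    {"slide": [-0.11,0.02,0],"delta_rot": [0,0,0],"fingers": -1}
  ]
}}

```text
time_s: 22.92
tcp_pos: [0.5682, 0.0101, 0.1941]
eef_rot: [180.0, -0.0, -107.9]
contact_force: [-0.5, -0.7, -1.0]
gripper_width: 0.026
gripper_force: 44.7
```

{"method": "play_rows", "body": {
  "rows": [
    {"slide": [0,0,0],"delta_rot": [0,0,0],"fingers": -1},
    {"slide": [0,0,0],"delta_rot": [0,0,0],"fingers": -1}
  ]
}}

```text
time_s: 23.18
tcp_pos: [0.5681, 0.0079, 0.1941]
eef_rot: [180.0, -0.0, -108.1]
contact_force: [0.1, -0.3, -1.8]
gripper_width: 0.0259
gripper_force: 44.7
```

```bash
python3 - <<'E'
from h import *
s=r.get_state();c=r.capture('wrist');print(s['tcp_pos'],s['eef_rot'],s['gripper_width'])
t=r.capture('scene')
cv2.imwrite('pics/w8.png',np.hstack([c['image'][60:260,220:420],cv2.resize(t['image'][150:260,230:360],(400,338))[:, :]][0:1]) if 0 else np.hstack([cv2.resize(c['image'][110:260,250:400],(400,400)),cv2.resize(t['image'][160:260,250:350],(400,400),interpolation=cv2.INTER_CUBIC)]))
E
```

```text
[0.5680972  0.00794076 0.19414507] [ 1.79976881e+02 -2.05882785e-02 -1.08066076e+02] 0.025947958260395535
```

View pics/w8.png

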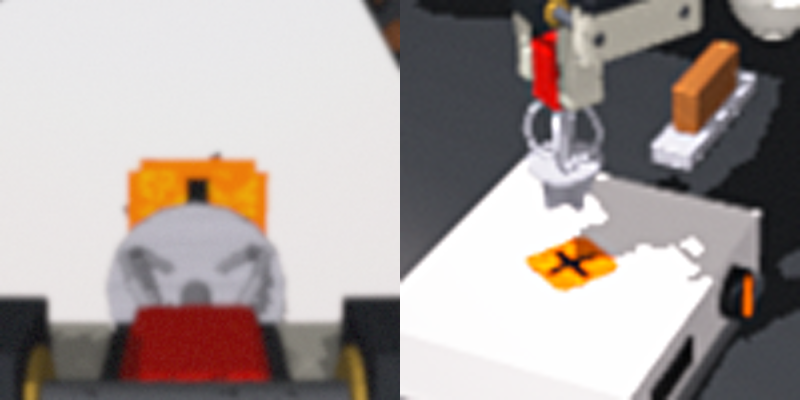

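The slot at crop (197,190) is centred under the collar (crop u 108..286), and the rib angle looks aligned. I'll check the fore-aft offset along tool x in the same picture.

```bash
python3 - <<'E'
from h import *
s=r.get_state();c=r.capture('wrist');im=c['image'].astype(int)
for u in(322,324,326): print(u,[(v,*im[v,u]) for v in range(164,192)] if u==324 else [(v,im[v,u,2]) for v in range(164,192)])
T=wpose(s); Ti=np.linalg.inv(T)
def tool(u,v,z): return np.round((Ti@np.append(wonz(c,s,u,v,z),1))[:3]*1000,1)
zc=s['tcp_pos'][2]-.0533
for v in(169,170,177,178,179): print(v,'deck',tool(324,v,.065))
for v in(185,186,187,188): print(v,'collar top',tool(324,v,zc+.005),'bottom',tool(324,v,zc))
row=im[212,:, :];print([(u,*im[212,u]) for u in list(range(286,296))+list(range(352,362))])
E
```

```text
322 [(164, np.int64(233)), (165, np.int64(234)), (166, np.int64(234)), (167, np.int64(233)), (168, np.int64(232)), (169, np.int64(231)), (170, np.int64(232)), (171, np.int64(235)), (172, np.int64(236)), (173, np.int64(237)), (174, np.int64(234)), (175, np.int64(229)), (176, np.int64(195)), (177, np.int64(129)), (178, np.int64(68)), (179, np.int64(40)), (180, np.int64(28)), (181, np.int64(32)), (182, np.int64(32)), (183, np.int64(33)), (184, np.int64(49)), (185, np.int64(85)), (186, np.int64(133)), (187, np.int64(168)), (188, np.int64(187)), (189, np.int64(186)), (190, np.int64(183)), (191, np.int64(180))]
324 [(164, np.int64(232), np.int64(232), np.int64(234)), (165, np.int64(231), np.int64(232), np.int64(233)), (166, np.int64(232), np.int64(231), np.int64(234)), (167, np.int64(229), np.int64(230), np.int64(233)), (168, np.int64(218), np.int64(221), np.int64(232)), (169, np.int64(167), np.int64(189), np.int64(231)), (170, np.int64(93), np.int64(148), np.int64(232)), (171, np.int64(10), np.int64(131), np.int64(235)), (172, np.int64(10), np.int64(122), np.int64(235)), (173, np.int64(10
[... 2262 characters left out ...]
64(184), np.int64(189)), (293, np.int64(191), np.int64(181), np.int64(184)), (294, np.int64(187), np.int64(179), np.int64(182)), (295, np.int64(178), np.int64(169), np.int64(171)), (352, np.int64(178), np.int64(168), np.int64(171)), (353, np.int64(189), np.int64(181), np.int64(184)), (354, np.int64(189), np.int64(181), np.int64(184)), (355, np.int64(196), np.int64(190), np.int64(194)), (356, np.int64(211), np.int64(208), np.int64(214)), (357, np.int64(224), np.int64(223), np.int64(227)), (358, np.int64(227), np.int64(228), np.int64(232)), (359, np.int64(228), np.int64(229), np.int64(233)), (360, np.int64(230), np.int64(230), np.int64(234)), (361, np.int64(230), np.int64(231), np.int64(235))]
```

{"method": "play_rows", "body": {
  "rows": [
    {"slide": [-0.011,0,0.1],"delta_rot": [0,0,0],"fingers": -1},
    {"slide": [0,0,0.12],"delta_rot": [0,0,0],"fingers": -1},
    {"slide": [0,0,0.05],"delta_rot": [0,0,0],"fingers": -1},
    {"slide": [0,0,0],"delta_rot": [0,0,0],"fingers": -1},
    {"slide": [0,0,0],"delta_rot": [0,0,0],"fingers": -1}
  ]
}}

```text
time_s: 23.95
tcp_pos: [0.5692, 0.0101, 0.1543]
eef_rot: [-180.0, 0.0, -108.1]
contact_force: [0.2, -0.5, -1.5]
gripper_width: 0.0254
gripper_force: 44.7
```

```bash
python3 - <<'E'
from h import *
s=r.get_state();c=r.capture('wrist');im=c['image'].astype(int);print(s['tcp_pos'],s['eef_rot'])
print([(v,*map(int,im[v,324])) for v in range(168,194)])
Ti=np.linalg.inv(wpose(s))
def tool(u,v,z): return np.round((Ti@np.append(wonz(c,s,u,v,z),1))[:3]*1000,1)
zc=s['tcp_pos'][2]-.0533
for v in range(168,192,2): print(v,'deck',tool(324,v,.065)[0],'collar top',tool(324,v,zc+.005)[0])
for v in range(176,188,2): print(v,[int(x) for x in im[v,312:338,2]])
t=r.capture('scene')
o,S=(np.asarray(x) for x in (t['image'],cv2.cvtColor(t['image'],cv2.COLOR_BGR2HSV)))
cv2.imwrite('pics/w9.png',np.hstack([cv2.resize(c['image'][130:230,270:370],(400,400)),cv2.resize(o[170:250,260:340],(400,400),interpolation=cv2.INTER_CUBIC)]))
E
```

```text
[0.56921433 0.01012298 0.15426181] [-1.79960780e+02  1.42670276e-02 -1.08065888e+02]
[(168, 231, 230, 233), (169, 231, 231, 233), (170, 231, 231, 233), (171, 228, 229, 232), (172, 217, 221, 229), (173, 181, 196, 226), (174, 115, 156, 232), (175, 39, 132, 235), (176, 10, 125, 236), (177, 10, 124, 236), (178, 10, 125, 237), (179, 10, 123, 235), (180, 10, 121, 233), (181, 10, 109, 217), (182, 10, 83, 166), (183, 29, 54, 100), (184, 47, 49, 60), (185, 83, 78, 79), (186, 134, 126, 131), (187, 171, 162, 165), (188, 190, 181, 184), (189, 193, 181, 186), (190, 190, 180, 181), (191, 188, 177, 181), (192, 190, 180, 180), (193, 190, 182, 184)]
168 deck 31.0 collar top 37.2
170 deck 29.3 collar top 35.8
172 deck 27.7 collar top 34.4
174 deck 26.1 collar top 33.1
176 deck 24.4 collar top 31.7
178 deck 22.8 collar top 30.3
180 deck 21.1 collar top 28.9
182 deck 19.4 collar top 27.5
184 deck 17.8 collar top 26.2
186 deck 16.1 collar top 24.8
188 deck 14.4 collar top 23.4
190 deck 12.8 collar top 22.0
176 [236, 236, 235, 237, 236, 237, 236, 235, 236, 236, 236, 236, 236, 237, 236, 236, 236, 236, 236, 237, 235, 236, 236, 236, 236, 236]
178 [236, 236, 235, 236, 236, 236, 236, 235, 237, 236, 236, 236, 237, 236, 236, 237, 236, 236, 236, 236, 236, 237, 236, 236, 236, 236]
180 [237, 236, 237, 237, 237, 236, 236, 235, 233, 232, 232, 231, 233, 232, 231, 233, 232, 232, 234, 235, 236, 236, 237, 235, 236, 236]
182 [235, 236, 236, 236, 236, 235, 231, 218, 184, 168, 164, 165, 166, 166, 164, 166, 170, 187, 217, 231, 235, 236, 236, 237, 236, 236]
184 [236, 235, 236, 235, 235, 234, 227, 194, 128, 69, 60, 55, 60, 54, 50, 52, 83, 135, 195, 226, 234, 235, 235, 236, 237, 235]
186 [230, 229, 224, 219, 217, 211, 198, 175, 137, 128, 133, 135, 131, 120, 116, 106, 112, 138, 176, 213, 222, 227, 229, 231, 233, 235]
```

```bash
python3 - <<'E'
from h import *
s=r.get_state();c=r.capture('wrist');im=c['image'].astype(int);print(s['tcp_pos'],c['cx'],c['cy'],c['fx'],np.round(c['T_tool_cam'],4))
Ti=np.linalg.inv(wpose(s))
def tool(u,v,z): return np.round((Ti@np.append(wonz(c,s,u,v,z),1))[:3]*1000,2)
zc=s['tcp_pos'][2]-.0533
print('slot',tool(320.2,184,.065),tool(329.0,184,.065))
print('hub row178',[(u,int(im[178,u,0])) for u in list(range(292,306))+list(range(342,356))])
for v in(208,212): print(v,[(u,int(im[v,u,2]),int(im[v,u,0])) for u in list(range(286,296))+list(range(352,362))])
print('collar',tool(290.4,212,zc+.005),tool(356,212,zc+.005))
E
```

```text
[0.5692001  0.01016469 0.15439754] 322.8143373168309 200.49246911053203 309.70691628693146 [[-7.000e-04 -9.677e-01 -2.521e-01  6.840e-02]
 [ 1.000e+00 -6.000e-04 -4.000e-04 -1.400e-03]
 [ 3.000e-04 -2.521e-01  9.677e-01 -1.582e-01]
 [ 0.000e+00  0.000e+00  0.000e+00  1.000e+00]]
slot [17.76 -3.67 89.39] [17.75  3.51 89.39]
hub row178 [(292, 230), (293, 226), (294, 216), (295, 211), (296, 207), (297, 201), (298, 180), (299, 132), (300, 67), (301, 10), (302, 10), (303, 10), (304, 10), (305, 10), (342, 10), (343, 10), (344, 10), (345, 10), (346, 10), (347, 10), (348, 10), (349, 79), (350, 139), (351, 180), (352, 202), (353, 206), (354, 212), (355, 216)]
208 [(286, 233, 230), (287, 234, 230), (288, 233, 229), (289, 232, 228), (290, 227, 223), (291, 215, 212), (292, 193, 197), (293, 181, 186), (294, 164, 169), (295, 151, 157), (352, 171, 179), (353, 183, 188), (354, 186, 186), (355, 206, 202), (356, 223, 219), (357, 231, 225), (358, 232, 228), (359, 233, 229), (360, 233, 228), (361, 233, 229)]
212 [(286, 233, 229), (287, 233, 229), (288, 232, 228), (289, 228, 223), (290, 214, 212), (291, 196, 197), (292, 183, 191), (293, 184, 190), (294, 182, 190), (295, 170, 176), (352, 158, 163), (353, 176, 184), (354, 179, 185), (355, 181, 184), (356, 192, 190), (357, 216, 212), (358, 230, 225), (359, 232, 227), (360, 233, 228), (361, 233, 228)]
collar [  6.25 -24.19  48.32] [ 6.24 21.66 48.28]
```

View pics/w9.png

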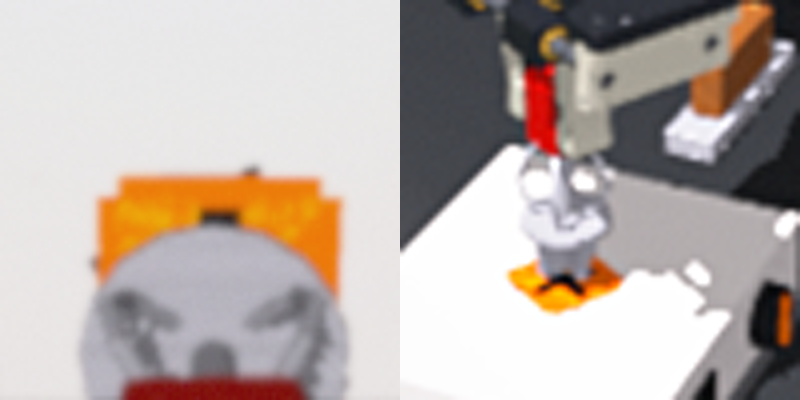

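The tip is just above the slot, and the slot is about 1 mm to tool +y of the collar. I'll correct that and lower gently.

{"method": "play_rows", "body": {
  "rows": [
    {"slide": [0,0.007,0.02],"delta_rot": [0,0,0],"fingers": -1},
    {"slide": [0,0,0.02],"delta_rot": [0,0,0],"fingers": -1},
    {"slide": [0,0,0.02],"delta_rot": [0,0,0],"fingers": -1},
    {"slide": [0,0,0.02],"delta_rot": [0,0,0],"fingers": -1},
    {"slide": [0,0,0],"delta_rot": [0,0,0],"fingers": -1},
    {"slide": [0,0,0],"delta_rot": [0,0,0],"fingers": -1}
  ]
}}

```text
time_s: 24.85
tcp_pos: [0.5679, 0.0104, 0.1418]
eef_rot: [-180.0, -0.0, -108.1]
contact_force: [0.2, -0.1, -1.3]
gripper_width: 0.0259
gripper_force: 44.7
```

{"method": "play_rows", "body": {
  "rows": [
    {"slide": [0,0,0.02],"delta_rot": [0,0,0],"fingers": -1},
    {"slide": [0,0,0.02],"delta_rot": [0,0,0],"fingers": -1},
    {"slide": [0,0,0.02],"delta_rot": [0,0,0],"fingers": -1},
    {"slide": [0,0,0],"delta_rot": [0,0,0],"fingers": -1},
    {"slide": [0,0,0],"delta_rot": [0,0,0],"fingers": -1}
  ]
}}

```text
time_s: 25.48
tcp_pos: [0.5679, 0.0104, 0.1328]
eef_rot: [-180.0, -0.0, -108.1]
contact_force: [-0.5, -0.0, -1.8]
gripper_width: 0.0258
gripper_force: 44.7
```

It is meshed with no side force. Pressing home.

{"method": "play_rows", "body": {
  "rows": [
    {"slide": [0,0,0.02],"delta_rot": [0,0,0],"fingers": -1},
    {"slide": [0,0,0.02],"delta_rot": [0,0,0],"fingers": -1},
    {"slide": [0,0,0.02],"delta_rot": [0,0,0],"fingers": -1},
    {"slide": [0,0,0.02],"delta_rot": [0,0,0],"fingers": -1},
    {"slide": [0,0,0.01],"delta_rot": [0,0,0],"fingers": -1},
    {"slide": [0,0,0],"delta_rot": [0,0,0],"fingers": -1},
    {"slide": [0,0,0],"delta_rot": [0,0,0],"fingers": -1}
  ],
  "squeeze": 55
}}

```text
time_s: 26.35
tcp_pos: [0.568, 0.0105, 0.1199]
eef_rot: [-180.0, 0.0, -108.1]
contact_force: [-3.1, -0.3, 4.7]
gripper_width: 0.0256
gripper_force: 54.7
```

{"method": "play_rows", "body": {
  "rows": [
    {"slide": [0,0,0.008],"delta_rot": [0,0,0],"fingers": -1},
    {"slide": [0,0,0],"delta_rot": [0,0,0],"fingers": -1},
    {"slide": [0,0,0],"delta_rot": [0,0,0],"fingers": -1}
  ]
}}

```text
time_s: 26.72
tcp_pos: [0.568, 0.0104, 0.1188]
eef_rot: [-180.0, 0.0, -108.1]
contact_force: [-3.1, 1.4, 6.1]
gripper_width: 0.026
gripper_force: 54.7
```

{"method": "play_rows", "body": {
  "rows": [
    {"slide": [0,0,0.007],"delta_rot": [0,0,0],"fingers": -1},
    {"slide": [0,0,0],"delta_rot": [0,0,0],"fingers": -1},
    {"slide": [0,0,0],"delta_rot": [0,0,0],"fingers": -1}
  ]
}}

```text
time_s: 27.1
tcp_pos: [0.568, 0.0104, 0.1183]
eef_rot: [-180.0, 0.0, -108.0]
contact_force: [-5.0, 0.9, 11.4]
gripper_width: 0.0258
gripper_force: 54.7
```

{"method": "play_rows", "body": {
  "rows": [
    {"slide": [0,0,0.006],"delta_rot": [0,0,0],"fingers": -1},
    {"slide": [0,0,0],"delta_rot": [0,0,0],"fingers": -1},
    {"slide": [0,0,0],"delta_rot": [0,0,0],"fingers": -1},
    {"slide": [0,0,0],"delta_rot": [0,0,0],"fingers": -1}
  ]
}}

```text
time_s: 27.6
tcp_pos: [0.568, 0.0104, 0.1183]
eef_rot: [-179.9, 0.0, -108.0]
contact_force: [-6.4, 1.3, 18.4]
gripper_width: 0.0258
gripper_force: 54.7
```

```bash
python3 - <<'E'
from h import *
s=r.get_state();print(s['tcp_pos'],s['contact_force'],s['eef_rot'])
c=r.capture('wrist');t=r.capture('scene')
cv2.imwrite('pics/w10.png',np.hstack([cv2.resize(c['image'][130:230,270:370],(400,400)),cv2.resize(t['image'][170:250,260:340],(400,400),interpolation=cv2.INTER_CUBIC)]))
E
```

```text
[0.56802443 0.01039838 0.11826487] [-6.41967845  1.25838189 18.37106259] [-1.79925695e+02  1.62362800e-02 -1.08031756e+02]
```

View pics/w10.png

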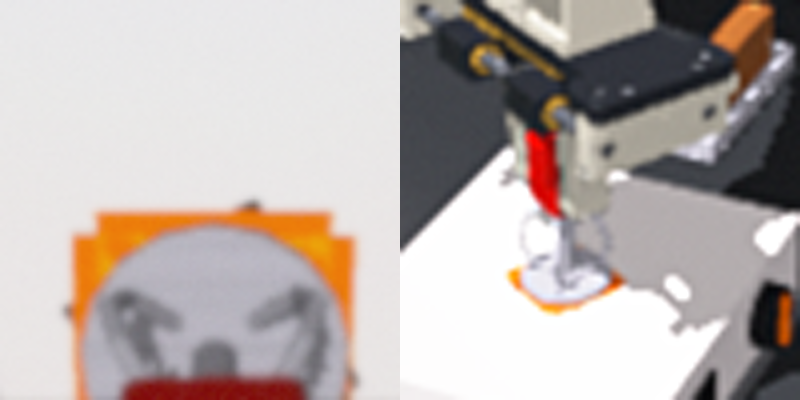

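The collar sits flush on the orange hub at scene crop (565,280), centred and pressed with 18 N. TCP z is exactly the predicted flush height of 0.1183 m, so I'm handing in.

```bash
python3 -c "
from plant import r
print(r.close_job())"
```

```text
the job is handed in; nothing more can be done
None
```

I handed the job in at about 28 s, but the hand-in returned no verdict: the deck is clear of shells (three seen on the counter; the fourth was hidden from view), the scraper is standing upright on the counter, and the beater is meshed in the socket with its collar flush, still gripped and pressed home at about 18 N.

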